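Take the bar-code scanner from its cradle and aim it at the parcel label

ROBOT

A 6-joint arm with a two-finger parallel gripper is mounted at the origin on the work surface. World frame = base frame: x ahead of the robot, y to its left, z up, the work surface at z = 0. Lengths are in m, angles in rad, forces in N, time in s.
With the tool pointing down it reaches from about 0.3 to 0.775 m from the base axis. Payload 14.6 kg.
Tool frame: the origin (TCP) lies midway between the tips of the shut fingers; the grasp point (between the pads) lies 19 mm behind it; z points along the fingers, y is the line along which they close (so a half turn about z gives the same grasp; the last joint's range is limited). The gripper opens to 94 mm and grips with 3 to 60 N. Pads are 16 mm wide; open, the fingers measure 119 mm over their backs; the gripper's body (75 mm by 177 mm) begins 78 mm behind the grasp point.
Start: joints at [1.26, 0.3, 1.521, -0, 1.321, -0.067], TCP at [0.133, 0.534, 0.205] pointing down, gripper open.
Joint ranges: [-3.03, 3.03], [-0.79, 2.21], [0.23, 2.52], [-1.04, 4.18], [0, 3.07], [-2.55, 2.55]. Speed limits (rad/s): [2.22, 2.22, 2.57, 3.14, 3.14, 3.14].

INTERFACE

Orientations are given as a unit quaternion [x, y, z, w].
In Python, from rig import robot gives the robot as it stands.
- The arm moves only by the shell command python3 -m handwheel 'ROWS'. ROWS is JSON, a list of rows, each an object of numbers: "ax", "ay", "az": the turn, a rotation vector about the tool's x, y, z in rad; "dx", "dy", "dz": the shift along the tool's x, y, z in mm; "grip": the gripper's target within -1 to 1 (shut at 1, half-way at 0, fully open at -1). In form: [{"ax": .., "ay": .., "az": .., "dx": .., "dy": .., "dz": .., "grip": ..}, ...]. A call has 1 to 10 rows; each row is the pose to reach, as a shift and turn from the pose commanded when the call began, along the tool's axes at that moment; what a row does not reach only later rows make up. A row lasts 1/12 s, in which the tool goes at most 41.7 mm and 7.16 degrees, less where a joint would pass 70% of its speed; a pose out of reach is approached as far as the arm can. A call with a gripper value outside its range is refused whole. The fingers move at their own pace and stop on an object; the grip force is fixed at half the most. Time passes only in rows, so rows that repeat a pose let the fingers close. It gives the time, the measured TCP pose, the force, the opening and the grip force at its end, in the units of the state.
- robot.observe(): the state, without advancing time (a new reading comes with each control period).
- robot.grab_frame(name): name is "side" or "top" or "wrist"; returns the picture (400x640x3 uint8, red, green, blue); there is no depth.
- robot.get_calibration(name): a dict with "mtx" (3x3 intrinsics, pixels), "origin" and "rotation" of the camera in the world; the wrist camera has in their place "hand_eye" (4x4, takes a point from camera to tool coordinates, whose origin is the TCP and whose axes are the flange's). Camera axes: x right, y down, z forward; pixel columns grow to the right and rows downward; lengths in m; the calibration is good to about 2 mm. A picture is of the moment at which its call begins: read the wrist's pose just before it. get_calibration takes no time and is no camera call.
- robot.close_job(): hands the job in; it is judged then, once.
The state is a dict: "clock": time; "q": joint angles; "qvel": joint speeds; "joint_torque": joint torques, N m; "tool_pos": TCP position; "tool_rot": TCP orientation; "ft_force": force on the tool from outside, world axes, zero at the start; "moment": the same for the moment, N m; "finger_gap": opening from 0.0 (shut) to 1.0 (fully open); "finger_force": force on a finger pad.
Only numpy, scipy, OpenCV 4.12 (cv2) and the standard library are available. Lean on these libraries where they do the work, as an engineer would, in place of code of your own. Each camera call takes 0.05 s, during which the arm holds its last target. There are 200 camera calls.

TASK

Draw the cordless scanner up out of its charging cradle, turn it so that its window looks steeply down on the bar code on top of the parcel (no more than about 30 degrees off straight down), and hold it about 12 cm from the code, aimed at its middle, with the window's width lying along the code so that the scan line crosses all the bars. It reads by itself: finish while still holding the scanner steady in the air on that aim, touching nothing else. Leave the parcel, the mug, the tape dispenser and the stapler where they are.

Things in the scene. Friction and masses are not known exactly. Their poses are not given: they have to be found in the camera images.
- scanner: grey pistol-grip scanner, about 190 g, upright in the cradle. Origin: centre of the handle's underside; z up the handle, faces its own -x. Handle 36 (x) x 32 (y) mm, to z = 125 mm. Head on top: rounded box 96 long, 56 wide (y; flat sides, grip these from above), 44 mm high, centre at (-12, 0, 147) mm, its front pitched 20 degrees below the scanner's -x; highest point 184 mm. Window in its front
- grip (a point): centre of the scanner's head, midway between its flat sides, at (-12, 0, 147) mm in the scanner's frame; a good point to grip, closing along the scanner's y. Axes as scanner
- window (a point): middle of the scanner's reading window, 50 mm in front of grip, at (-59, 0, 130) mm in the scanner's frame. Its own axes: x is the line of sight, straight out of the window (20 degrees below the scanner's -x); y lies along the window's width (the scanner's -y); z = x cross y points up out of the head's top
- foot (a point): centre of the underside of the scanner's handle (the scanner's origin), the end that stands in the cradle
- cradle: black charging cradle, fixed to the desk, faces its own -x. Origin: centre of its underside. Base 116 (x) x 96 (y) x 12 mm; on it an upright open socket, outside 50 x 46, inside 40 x 36 mm (2 mm play round the handle), floor 12 mm, rim 66 mm above the desk. The scanner stands 54 mm deep in it, facing the same way, held only by its weight, and comes out straight up
- parcel: closed flat cardboard box, 130 (x) x 180 (y) x 55 mm high, about 0.7 kg, loose on the desk. Origin: centre of its underside, z up. In the middle of its top is a white label 75 (x) x 115 (y) mm with a black bar code
- code (a point): middle of the bar code, on top of the parcel 55 mm above the desk. The code is about 80 mm long along y and 30 mm wide along x: its bars run along x and follow one another along y. z is the upward normal of the label. Axes as parcel
- mug: white mug, 82 mm across, 92 mm high, loose, bystander. Origin: centre of its underside
- dispenser: desk tape dispenser, 60 x 150 x 90 mm high, loose, bystander. Origin: centre of its underside
- stapler: stapler, 36 x 145 x 58 mm high, loose, bystander. Origin: centre of its underside
Things that resemble listed ones, but are neither listed nor needed, are in the scene too. Of the things like the parcel, leave any that is pink or yellow; of the rest the smaller one is meant.

How it is judged:
On the way:
1. the scanner is drawn out of the cradle: held by the fingers, the foot of its handle above the socket's rim and the scanner off the cradle (z of foot in the frame of cradle above 0.072 m and contact force between the fingers and scanner above 1 N and contact force between scanner and cradle below 0.1 N), for 0.2 s.
At the end, for the whole second after the job is handed in: held still by the fingers alone; window 7 to 18 cm from the code's middle, line of sight within 20 mm of it and 35 deg of its normal, width within 23 deg of the code's length; foot over 30 mm, window over 110 mm above the desk; parcel moved under 15 mm, others under 20 mm (x of code in the frame of window between 0.07 and 0.18 m and y of code in the frame of window between -0.02 and 0.02 m and z of code in the frame of window between -0.02 and 0.02 m and angle between the x axis of window and the z axis of code, either way round below 0.61 rad and angle between the y axis of window and the y axis of code, either way round below 0.4 rad and height (world z) of foot above 0.03 m and height (world z) of window above 0.11 m and contact force between the fingers and scanner above 1 N and contact force between each of scanner, the arm and parcel below 0.1 N and contact force between scanner and cradle below 0.1 N and contact force between scanner and mug below 0.1 N and contact force between scanner and dispenser below 0.1 N and contact force between scanner and stapler below 0.1 N and linear speed of scanner below 0.03 m/s and angular speed of scanner below 0.2 rad/s and distance of parcel from where it was at the start of the episode below 0.015 m and distance of each of mug, dispenser, stapler from where it was at the start of the episode below 0.02 m); the arm keeps its last pose, push and grip.
It fails at once if the parcel is shifted more than 15 mm (distance of parcel from where it was at the start of the episode above 0.015 m).
It fails at once if a bystander (mug, tape dispenser or stapler) is shifted more than 20 mm (distance of any of mug, dispenser, stapler from where it was at the start of the episode above 0.02 m).
It also fails if it takes over 37 s, if anything falls off the work surface, if the arm or the gripper's body presses on something with over 40 N, if the wrist force passes 120 N, or if a joint passes its speed limit or range.

## Working session

There is one attempt and no reset: what is moved stays moved. The work goes in short steps, Python scripts to look and compute and a shell command to move; the robot and the scene stay as the last step left them, time stands still between calls to the robot, and variables do not carry over. Pictures are saved under pics/ and viewed, at most 10 in all, crops included, and the job is handed in when it is done.

```bash
mkdir -p pics
cat > h.py <<'E'
from rig import robot
import numpy as np, cv2
from scipy.spatial.transform import Rotation as R
def cal(n):
    c=robot.get_calibration(n); K=np.array(c["mtx"])
    if "hand_eye" in c:
        s=robot.observe(); H=np.array(c["hand_eye"]); T=np.eye(4)
        T[:3,:3]=R.from_quat(s["tool_rot"]).as_matrix(); T[:3,3]=s["tool_pos"]; T=T@H
        return K,T[:3,3],T[:3,:3]
    r=np.array(c["rotation"]); 
    return K,np.array(c["origin"]),(r if r.shape==(3,3) else R.from_quat(r).as_matrix())
def ray(C,u,v):
    K,o,r=C; d=r@np.linalg.solve(K,[u,v,1]); return o,d/np.linalg.norm(d)
def onz(C,u,v,z):
    o,d=ray(C,u,v); return o+d*(z-o[2])/d[2]
def proj(C,p):
    K,o,r=C; q=K@(r.T@(np.array(p)-o)); return q[:2]/q[2]
def save(n,f):
    im=robot.grab_frame(n); cv2.imwrite(f,im[:,:,::-1]); return im
E
python3 - <<'E'
from h import *
for n in("top","side"):
    save(n,f"pics/{n}0.png"); C=cal(n); print(n,C[1],C[2].round(2).tolist(),C[0].tolist())
print(robot.observe())
E
```

```text
top [ 0.28673364 -0.02459956  1.64993941] [[0.01, -0.99, 0.17], [-1.0, -0.01, -0.01], [0.01, -0.17, -0.99]] [[442.4376664867545, 0.0, 315.1329462799722], [0.0, 442.4376664867545, 200.43780247554042], [0.0, 0.0, 1.0]]
side [-0.10426805 -0.97278139  0.85678445] [[0.84, -0.29, 0.47], [-0.55, -0.47, 0.69], [0.02, -0.83, -0.55]] [[443.7077559282665, 0.0, 318.9102460951366], [0.0, 443.7077559282665, 203.15931369077046], [0.0, 0.0, 1.0]]
{'clock': 0.1, 'q': array([ 1.26038831e+00,  3.00402992e-01,  1.52150486e+00, -9.56038267e-06,
        1.32073652e+00, -6.65915256e-02]), 'qvel': array([ 0.00021181, -0.00160612, -0.00192293,  0.00066034, -0.0020011 ,
       -0.00054352]), 'joint_torque': array([ 2.51776808e-03, -5.32643509e+01, -3.53282475e+01,  7.10763247e-02,
        2.34010810e-02, -4.34881758e-05]), 'tool_pos': array([0.13270167, 0.53350378, 0.20495594]), 'tool_rot': array([ 1.21605318e-01,  9.92578395e-01, -5.17412375e-04, -9.39895460e-05]), 'ft_force': array([-0.42901545,  0.90300139, -0.10376445]), 'moment': array([ 0.00231912, -0.02897784, -0.02151571]), 'finger_force': 0.0, 'finger_gap': 0.999682119327087}
```

View pics/top0.png

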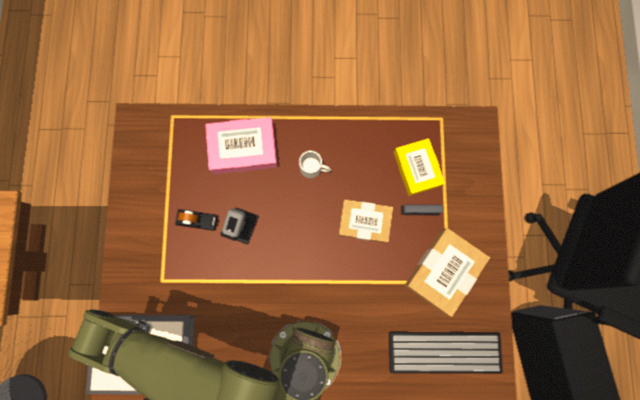

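View pics/side0.png

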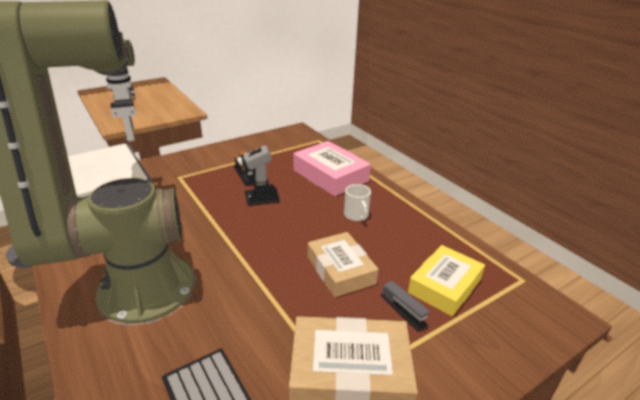

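Candidates in the top picture are pink (241,145), yellow (419,166), large cardboard (449,271) and small cardboard (366,221). Pink and yellow are ruled out and the smaller of the rest is meant, so it is the box at (366,221). The scanner in its cradle is at (237,225), the mug at (311,164), the dispenser at (197,218) and the stapler at (421,210). I'll confirm with one crop and measure.

Run:
```python
from h import *
im=cv2.imread("pics/top0.png"); C=cal("top")
c=np.hstack([cv2.resize(im[185:255,330:400],(400,400),interpolation=cv2.INTER_CUBIC),cv2.resize(im[190:260,200:270],(400,400),interpolation=cv2.INTER_CUBIC)])
cv2.imwrite("pics/crop.png",c)
hsv=cv2.cvtColor(im,cv2.COLOR_BGR2HSV)
roi=np.zeros(im.shape[:2],np.uint8); roi[190:250,330:399]=1
m=((hsv[:,:,2]>130)*roi*255).astype(np.uint8)
m=cv2.morphologyEx(m,cv2.MORPH_CLOSE,np.ones((7,7)))
cs=max(cv2.findContours(m,0,2)[0],key=cv2.contourArea)
w=np.array([onz(C,*p[0],0.055)[:2] for p in cs],np.float32)
print("parcel",cv2.minAreaRect(w))
roi[:]=0; roi[200:250,220:265]=1
v=hsv[:,:,2].astype(int)
m=((v<45)*roi*255).astype(np.uint8)
for lo,hi,z in((0,28,0.012),(60,255,0.2)):
    m=((v>=lo)&(v<=hi)&(hsv[:,:,1]<(256 if lo==0 else 70))).astype(np.uint8)*roi*255
    cs=max(cv2.findContours(m,0,2)[0],key=cv2.contourArea)
    w=np.array([onz(C,*p[0],z)[:2] for p in cs],np.float32); print(lo,len(cs),cv2.minAreaRect(w),cv2.boundingRect(cs))
```

```text
parcel ((0.4879893958568573, -0.217839315533638), (0.21601957082748413, 0.25147080421447754), 0.3798828721046448)
0 64 ((0.4655148983001709, 0.2116682082414627), (0.03321893513202667, 0.09230098128318787), 78.51128387451172) (241, 213, 13, 26)
60 45 ((0.455247163772583, 0.22998759150505066), (0.060818206518888474, 0.09549014270305634), 73.82636260986328) (222, 209, 23, 29)
```

View pics/crop.png

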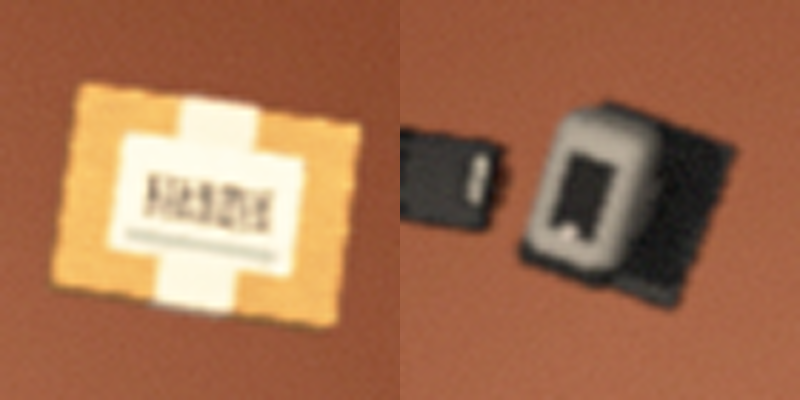

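The crop confirms it: the small cardboard box has top corners at about (344,199), (393,207), (389,242) and (339,235). The scanner head is centred near (236,224), long axis about 20° off image vertical. I'll go above it for a wrist view.

```bash
cat >> h.py <<'E'
def delta(p,Rm):
    """rows (ax..dz) from present pose to TCP p, orientation matrix Rm"""
    s=robot.observe(); R0=R.from_quat(s["tool_rot"])
    d=R0.inv().apply(np.array(p)-s["tool_pos"])*1000; a=(R0.inv()*R.from_matrix(Rm)).as_rotvec()
    print("a",a.round(3),"d",d.round(1))
def down(yaw):
    "tool down, its y along scanner y for scanner x at yaw"
    x=np.array([-np.cos(yaw),-np.sin(yaw),0]); z=np.array([0,0,-1.]); return np.c_[x,np.cross(z,x),z]
E
python3 - <<'E'
from h import *
C=cal("top"); 
cn=[onz(C,330+a/5.714,185+b/5.714,.055) for a,b in((82,82),(360,125),(337,327),(52,288))]
cn=np.array(cn)[:,:2]; print("parcel",cn.round(3).tolist(),cn.mean(0)); 
yv=(cn[0]+cn[3]-cn[1]-cn[2])/2; xv=(cn[0]+cn[1]-cn[2]-cn[3])/2
print(np.linalg.norm(yv),np.linalg.norm(xv),np.degrees(np.arctan2(-yv[0],yv[1])),np.degrees(np.arctan2(xv[1],xv[0])))
lab=np.array([onz(C,330+a/5.714,185+b/5.714,.055)[:2] for a,b in((125,132),(303,158),(290,277),(107,247))]);print("label",lab.mean(0))
print("head", onz(C,237,223.5,.17))
for a,b in((522,250),(680,308),(735,150)): print("cr",onz(C,200+(a-400)/5.714,190+b/5.714,.012))
print(np.array(robot.get_calibration("wrist")["hand_eye"]).round(3).tolist())
delta([.44,.235,.36],down(np.radians(-18)))
im=cv2.imread("pics/side0.png"); cv2.imwrite("pics/sc.png",cv2.resize(im[130:220,220:310],(540,540),interpolation=cv2.INTER_CUBIC))
E
```

```text
parcel [[0.56, -0.145], [0.534, -0.323], [0.405, -0.305], [0.428, -0.126]] [ 0.48185526 -0.22484744]
0.1804940666899221 0.131922900923758 -7.944601937359079 -8.091834309147009
label [ 0.48282436 -0.22390737]
head [0.4556492  0.22444613 0.17      ]
cr [0.43514515 0.3074864  0.012     ]
cr [0.39837652 0.20416934 0.012     ]
cr [0.50141553 0.17151688 0.012     ]
[[-0.0, -0.968, -0.251, 0.073], [1.0, -0.0, 0.0, 0.001], [-0.0, -0.251, 0.968, -0.18], [0.0, 0.0, 0.0, 1.0]]
a [-0.001 -0.     0.07 ] d [-370.3 -215.7 -154.8]
```

View pics/sc.png

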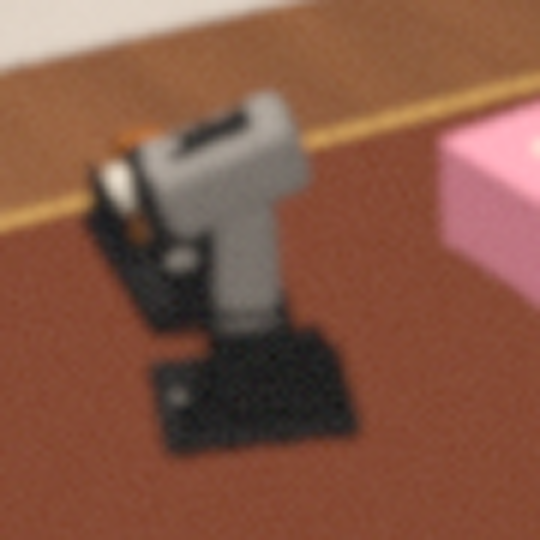

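The side crop shows the scanner's window end facing the robot (−x, lower left at (150,190) in the crop) and the dispenser behind it. The parcel is at (0.482, −0.224), yaw −8°. Moving over the scanner.

```bash
python3 -m handwheel '[{"az":0.07,"dx":-370,"dy":-216,"dz":-155,"grip":-1},{"az":0.07,"dx":-370,"dy":-216,"dz":-155,"grip":-1},{"az":0.07,"dx":-370,"dy":-216,"dz":-155,"grip":-1},{"az":0.07,"dx":-370,"dy":-216,"dz":-155,"grip":-1},{"az":0.07,"dx":-370,"dy":-216,"dz":-155,"grip":-1},{"az":0.07,"dx":-370,"dy":-216,"dz":-155,"grip":-1},{"az":0.07,"dx":-370,"dy":-216,"dz":-155,"grip":-1},{"az":0.07,"dx":-370,"dy":-216,"dz":-155,"grip":-1},{"az":0.07,"dx":-370,"dy":-216,"dz":-155,"grip":-1},{"az":0.07,"dx":-370,"dy":-216,"dz":-155,"grip":-1}]'
python3 -m handwheel '[{"grip":-1},{"grip":-1},{"grip":-1}]'
python3 - <<'E'
from h import *
delta([.44,.235,.36],down(np.radians(-18)))
C=cal("wrist"); save("wrist","pics/w0.png"); print(C[1],robot.observe()["tool_pos"],robot.observe()["q"].round(2))
print(proj(C,[.456,.23,.159]))
E
```

```text
a [-0.001 -0.     0.07 ] d [-370.3 -215.7 -154.8]
[0.06213681 0.55274259 0.38504041] [0.13270527 0.53356778 0.20502401] [ 1.26  0.3   1.52  0.    1.32 -0.07]
[104.75054264 591.07807573]invalid input
invalid input
```

View pics/w0.png

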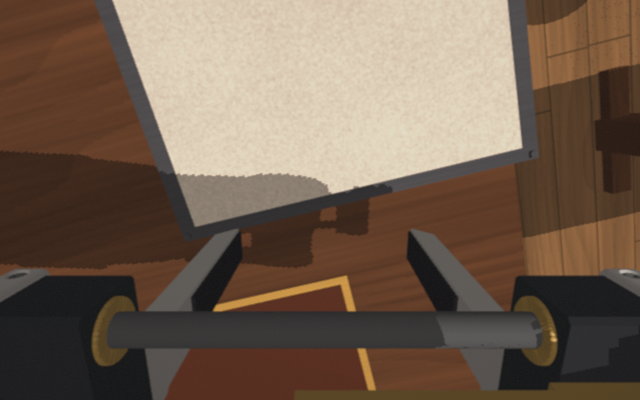

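The rows were refused, probably because every key is required, so the wrist picture shows only the start scene. Retrying with all keys.

```bash
python3 -m handwheel '[{"ax":0,"ay":0,"az":0.07,"dx":-370,"dy":-216,"dz":-155,"grip":-1},{"ax":0,"ay":0,"az":0.07,"dx":-370,"dy":-216,"dz":-155,"grip":-1},{"ax":0,"ay":0,"az":0.07,"dx":-370,"dy":-216,"dz":-155,"grip":-1},{"ax":0,"ay":0,"az":0.07,"dx":-370,"dy":-216,"dz":-155,"grip":-1},{"ax":0,"ay":0,"az":0.07,"dx":-370,"dy":-216,"dz":-155,"grip":-1},{"ax":0,"ay":0,"az":0.07,"dx":-370,"dy":-216,"dz":-155,"grip":-1},{"ax":0,"ay":0,"az":0.07,"dx":-370,"dy":-216,"dz":-155,"grip":-1},{"ax":0,"ay":0,"az":0.07,"dx":-370,"dy":-216,"dz":-155,"grip":-1},{"ax":0,"ay":0,"az":0.07,"dx":-370,"dy":-216,"dz":-155,"grip":-1},{"ax":0,"ay":0,"az":0.07,"dx":-370,"dy":-216,"dz":-155,"grip":-1}]'
python3 - <<'E'
from h import *
delta([.44,.235,.36],down(np.radians(-18)))
print(robot.observe()["q"].round(2))
E
```

```text
clock: 0.98
tool_pos: [0.4144, 0.2586, 0.3479]
tool_rot: [0.156, 0.988, 0.0, 0.0]
ft_force: [1.1, -0.6, 0.4]
finger_gap: 1.002
finger_force: 0.0
a [0. 0. 0.] d [-31.7 -14.6 -12.1]
[ 0.48  0.09  1.44 -0.    1.61 -0.77]
```

```bash
python3 -m handwheel '[{"ax":0,"ay":0,"az":0,"dx":0,"dy":-10,"dz":0,"grip":-1},{"ax":0,"ay":0,"az":0,"dx":0,"dy":-10,"dz":0,"grip":-1}]'
python3 - <<'E'
from h import *
C=cal("wrist"); im=save("wrist","pics/w1.png"); np.save("C1.npy",np.array([*C[0].ravel(),*C[1],*C[2].ravel()]))
print(C[1],robot.observe()["tool_pos"],proj(C,[.456,.23,.159]))
E
```

```text
clock: 1.15
tool_pos: [0.411, 0.2491, 0.3474]
tool_rot: [0.158, 0.987, 0.0, 0.0]
ft_force: [-1.1, 0.3, -0.6]
finger_gap: 1.001
finger_force: 0.0
[0.34182222 0.2732867  0.52742521] [0.410286   0.25034525 0.34693449] [319.30643095 221.62320622]
```

View pics/w1.png

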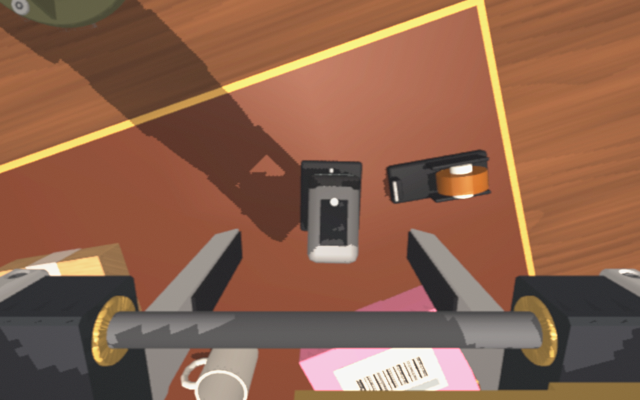

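The wrist view shows the scanner head in columns 308–360 and rows 187–262, with its centreline near column 334. The cradle's front edge runs from (302,162) to (362,162), so the yaw is nearly the tool's. The dispenser is well to the right.

Run:
```python
from h import *
a=np.load("C1.npy"); C=(a[:9].reshape(3,3),a[9:12],a[12:].reshape(3,3))
im=cv2.imread("pics/w1.png"); hsv=cv2.cvtColor(im,cv2.COLOR_BGR2HSV)
g=((hsv[:,:,1]<60)&(hsv[:,:,2]>60)).astype(np.uint8); g[:180]=0;g[268:]=0;g[:,:295]=0;g[:,375:]=0
for r in range(200,255,10):
    x=np.where(g[r])[0]; print(r,x.min(),x.max())
f,b=onz(C,302,162,.012),onz(C,362,162,.012); print("front",f,b,np.linalg.norm(b-f),np.degrees(np.arctan2(-(b-f)[0],(b-f)[1])))
yw=np.radians(-18); ux=np.array([np.cos(yw),np.sin(yw),0])
print("cradle o",(f+b)/2+ux*.058)
r_,l_=onz(C,334.5,250,.19),onz(C,333,190,.165); print("axis",r_,l_,np.degrees(np.arctan2((r_-l_)[1],(r_-l_)[0])))
s=robot.observe();Rt=R.from_quat(s["tool_rot"]).as_matrix();print("toolyaw",np.degrees(np.arctan2(-Rt[1,0],-Rt[0,0])))
```

```text
200 308 359
210 308 358
220 308 358
230 307 357
240 308 357
250 308 357
front [0.40198514 0.21785682 0.012     ] [0.43074081 0.30534577 0.012     ] 0.09209345553151445 -18.194540123852583
cradle o [0.47152425 0.24367831 0.012     ]
axis [0.48194466 0.23904126 0.19      ] [0.42408348 0.25661215 0.165     ] -16.892134324776556
toolyaw -18.091038824703094
```

Run:
```python
from h import *
delta([.46,.2465,.14],down(np.radians(-18)))
```

```text
a [-0.    -0.    -0.002] d [-48.5  11.8 206.9]
```

```bash
python3 -m handwheel '[{"ax":0,"ay":0,"az":0,"dx":-30,"dy":10,"dz":25,"grip":-1},{"ax":0,"ay":0,"az":0,"dx":-48,"dy":12,"dz":50,"grip":-1},{"ax":0,"ay":0,"az":0,"dx":-48,"dy":12,"dz":80,"grip":-1},{"ax":0,"ay":0,"az":0,"dx":-48,"dy":12,"dz":110,"grip":-1},{"ax":0,"ay":0,"az":0,"dx":-48,"dy":12,"dz":140,"grip":-1},{"ax":0,"ay":0,"az":0,"dx":-48,"dy":12,"dz":165,"grip":-1},{"ax":0,"ay":0,"az":0,"dx":-48,"dy":12,"dz":187,"grip":-1},{"ax":0,"ay":0,"az":0,"dx":-48,"dy":12,"dz":207,"grip":-1},{"ax":0,"ay":0,"az":0,"dx":-48,"dy":12,"dz":207,"grip":-1},{"ax":0,"ay":0,"az":0,"dx":-48,"dy":12,"dz":207,"grip":-1}]'
python3 - <<'E'
from h import *
delta([.46,.2465,.14],down(np.radians(-18)))
C=cal("wrist"); save("wrist","pics/w2.png"); print(proj(C,[.46,.2465,.159]))
E
```

```text
clock: 2.03
tool_pos: [0.4586, 0.2484, 0.1398]
tool_rot: [0.155, 0.988, -0.001, -0.001]
ft_force: [0.0, 1.2, 0.8]
finger_gap: 1.002
finger_force: 0.0
a [-0.001 -0.002  0.002] d [-1.9 -1.4 -0.2]
[318.69883034 261.84350544]
```

View pics/w2.png

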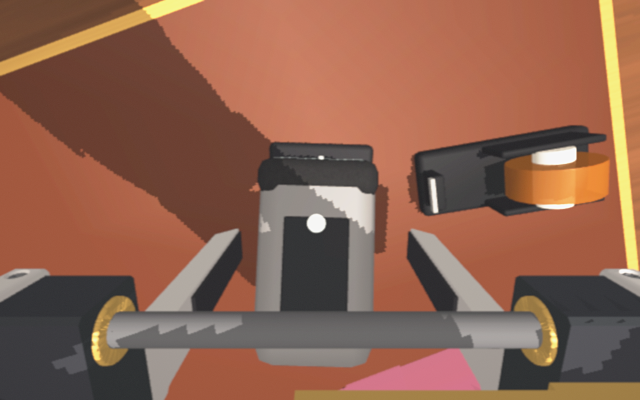

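The head sits between the open fingers: columns 257–376 against finger tips centred near 323, front edge near row 160, rear near 365. I'll check its fore-aft position and close.

```bash
python3 - <<'E'
from h import *
C=cal("wrist"); u=np.array([np.cos(np.radians(-18)),np.sin(np.radians(-18)),0])
o=np.array([.46,.2465,.012])+.012*u
for n,x,z in(("window top",-.0646,.151),("window mid",-.059,.130),("rear top",.0256,.184),("rear low",.0407,.143)): print(n,proj(C,o+x*u+[0,0,z]))
print("1cm shift",proj(C,o+(-.0546)*u+[0,0,.151]))
E
python3 -m handwheel '[{"ax":0,"ay":0,"az":0,"dx":0,"dy":-1.5,"dz":0,"grip":1},{"ax":0,"ay":0,"az":0,"dx":0,"dy":-1.5,"dz":0,"grip":1},{"ax":0,"ay":0,"az":0,"dx":0,"dy":-1.5,"dz":0,"grip":1},{"ax":0,"ay":0,"az":0,"dx":0,"dy":-1.5,"dz":0,"grip":1},{"ax":0,"ay":0,"az":0,"dx":0,"dy":-1.5,"dz":0,"grip":1},{"ax":0,"ay":0,"az":0,"dx":0,"dy":-1.5,"dz":0,"grip":1}]'
```

```text
window top [317.78644661 160.0616312 ]
window mid [318.52694719 165.08729522]
rear top [317.1597584  373.79088129]
rear low [318.67858886 341.99278297]
1cm shift [317.8593556  180.96408847]
clock: 2.58
tool_pos: [0.4593, 0.246, 0.1404]
tool_rot: [0.156, 0.988, 0.0, 0.0]
ft_force: [0.1, -0.6, 0.1]
finger_gap: 0.61
finger_force: 0.1
```

```bash
python3 -m handwheel '[{"ax":0,"ay":0,"az":0,"dx":0,"dy":0,"dz":0,"grip":1},{"ax":0,"ay":0,"az":0,"dx":0,"dy":0,"dz":0,"grip":1},{"ax":0,"ay":0,"az":0,"dx":0,"dy":0,"dz":0,"grip":1},{"ax":0,"ay":0,"az":0,"dx":0,"dy":0,"dz":0,"grip":1}]'
python3 -m handwheel '[{"ax":0,"ay":0,"az":0,"dx":0,"dy":0,"dz":-8,"grip":1},{"ax":0,"ay":0,"az":0,"dx":0,"dy":0,"dz":-18,"grip":1},{"ax":0,"ay":0,"az":0,"dx":0,"dy":0,"dz":-30,"grip":1},{"ax":0,"ay":0,"az":0,"dx":0,"dy":0,"dz":-45,"grip":1},{"ax":0,"ay":0,"az":0,"dx":0,"dy":0,"dz":-60,"grip":1},{"ax":0,"ay":0,"az":0,"dx":0,"dy":0,"dz":-80,"grip":1},{"ax":0,"ay":0,"az":0,"dx":0,"dy":0,"dz":-100,"grip":1},{"ax":0,"ay":0,"az":0,"dx":0,"dy":0,"dz":-125,"grip":1},{"ax":0,"ay":0,"az":0,"dx":0,"dy":0,"dz":-140,"grip":1},{"ax":0,"ay":0,"az":0,"dx":0,"dy":0,"dz":-140,"grip":1}]'
python3 - <<'E'
from h import *
print(robot.observe()["q"].round(2))
# plan: code at c, yaw -8; tilt th of tool from down
c=np.array([.482,-.224,.055]); 
for yaw,th in((-12,47),):
    y=np.radians(yaw); t=np.radians(th)
    u=np.array([np.cos(y),np.sin(y),0]); up=np.array([0,0,1.])
    xs=np.cos(t)*u+np.sin(t)*up; zs=-np.sin(t)*u+np.cos(t)*up; ys=np.cross(zs,xs)  # scanner axes
    Rt=np.c_[-xs,ys,-zs]
    w=-np.cos(np.radians(20))*xs-np.sin(np.radians(20))*zs
    print("off vertical",np.degrees(np.arccos(-w[2])))
    grip=c-w*.17; tcp=grip-.019*zs; foot=grip+.012*xs-.147*zs; print("w",w,"tcp",tcp,"grip",grip,"foot",foot); delta(tcp,Rt)
E
```

```text
clock: 2.92
tool_pos: [0.4593, 0.246, 0.1403]
tool_rot: [0.156, 0.988, 0.0, 0.0]
ft_force: [0.1, -0.2, 2.4]
finger_gap: 0.597
finger_force: 29.8
clock: 3.75
tool_pos: [0.46, 0.2463, 0.2842]
tool_rot: [0.156, 0.988, 0.002, 0.002]
ft_force: [0.5, -0.0, -2.0]
finger_gap: 0.6
finger_force: 29.8
[ 0.42  0.18  1.48 -0.    1.47 -0.84]
off vertical 22.999999999999993
w [-0.38219272  0.08123757 -0.92050485] tcp [ 0.56056483 -0.24069947  0.19852786] grip [ 0.54697276 -0.23781039  0.21148583] foot [ 0.66013757 -0.26186431  0.12000831]
a [-0.039 -0.815 -0.1  ] d [-245.6 -432.5   85.1]
```

Gripped at 29.8 N and lifted clear. Carrying it across above the bystanders.

```bash
python3 -m handwheel '[{"ax":0,"ay":0,"az":0,"dx":-5,"dy":-10,"dz":-5,"grip":1},{"ax":0,"ay":0,"az":0,"dx":-14,"dy":-30,"dz":-10,"grip":1},{"ax":0,"ay":0,"az":0,"dx":-27,"dy":-57,"dz":-16,"grip":1},{"ax":0,"ay":0,"az":0,"dx":-40,"dy":-85,"dz":-16,"grip":1},{"ax":0,"ay":0,"az":0,"dx":-53,"dy":-113,"dz":-16,"grip":1},{"ax":0,"ay":0,"az":0,"dx":-66,"dy":-141,"dz":-16,"grip":1},{"ax":0,"ay":0,"az":0,"dx":-79,"dy":-169,"dz":-16,"grip":1},{"ax":0,"ay":0,"az":0,"dx":-92,"dy":-197,"dz":-16,"grip":1},{"ax":0,"ay":0,"az":0,"dx":-105,"dy":-225,"dz":-16,"grip":1},{"ax":0,"ay":0,"az":0,"dx":-118,"dy":-252,"dz":-16,"grip":1}]'
python3 -m handwheel '[{"ax":0,"ay":0,"az":0,"dx":-13,"dy":-28,"dz":0,"grip":1},{"ax":0,"ay":0,"az":0,"dx":-26,"dy":-56,"dz":0,"grip":1},{"ax":0,"ay":0,"az":0,"dx":-39,"dy":-84,"dz":0,"grip":1},{"ax":0,"ay":0,"az":0,"dx":-52,"dy":-112,"dz":0,"grip":1},{"ax":0,"ay":0,"az":0,"dx":-65,"dy":-138,"dz":0,"grip":1},{"ax":0,"ay":0,"az":0,"dx":-76,"dy":-160,"dz":0,"grip":1},{"ax":0,"ay":0,"az":0,"dx":-84,"dy":-176,"dz":0,"grip":1},{"ax":0,"ay":0,"az":0,"dx":-88,"dy":-186,"dz":0,"grip":1},{"ax":0,"ay":0,"az":0,"dx":-88,"dy":-186,"dz":0,"grip":1}]'
cat > plan.py <<'E'
from h import *
def plan(c,yaw,th):
    y,t=np.radians([yaw,th]); u=np.array([np.cos(y),np.sin(y),0]); up=np.array([0,0,1.])
    xs=np.cos(t)*u+np.sin(t)*up; zs=-np.sin(t)*u+np.cos(t)*up; ys=np.cross(zs,xs)
    w=-np.cos(np.radians(20))*xs-np.sin(np.radians(20))*zs
    tcp=np.array(c)-w*.17-.019*zs; delta(tcp,np.c_[-xs,ys,-zs]); return tcp
E
python3 -c "
from plan import *
print(plan([.482,-.224,.055],-12,47)); print(robot.observe()['q'].round(2))"
```

```text
clock: 4.58
tool_pos: [0.4929, -0.0324, 0.2952]
tool_rot: [0.156, 0.988, -0.0, -0.001]
ft_force: [0.4, 0.6, -1.3]
finger_gap: 0.602
finger_force: 29.8
clock: 5.33
tool_pos: [0.5192, -0.236, 0.2949]
tool_rot: [0.157, 0.988, 0.0, -0.001]
ft_force: [-1.2, 0.5, -2.4]
finger_gap: 0.594
finger_force: 29.8
a [-0.043 -0.822 -0.1  ] d [-41.    8.3  96.3]
[ 0.56056483 -0.24069947  0.19852786]
[-0.49  0.3   1.32 -0.    1.53 -1.75]
```

```bash
python3 -m handwheel '[{"ax":-0.004,"ay":-0.08,"az":-0.01,"dx":-5,"dy":1,"dz":0,"grip":1},{"ax":-0.01,"ay":-0.18,"az":-0.02,"dx":-10,"dy":2,"dz":5,"grip":1},{"ax":-0.015,"ay":-0.28,"az":-0.035,"dx":-15,"dy":3,"dz":10,"grip":1},{"ax":-0.02,"ay":-0.38,"az":-0.046,"dx":-20,"dy":4,"dz":15,"grip":1},{"ax":-0.025,"ay":-0.48,"az":-0.058,"dx":-25,"dy":5,"dz":20,"grip":1},{"ax":-0.03,"ay":-0.58,"az":-0.07,"dx":-30,"dy":6,"dz":30,"grip":1},{"ax":-0.036,"ay":-0.68,"az":-0.083,"dx":-35,"dy":7,"dz":40,"grip":1},{"ax":-0.04,"ay":-0.76,"az":-0.092,"dx":-40,"dy":8,"dz":50,"grip":1},{"ax":-0.043,"ay":-0.82,"az":-0.1,"dx":-41,"dy":8,"dz":60,"grip":1},{"ax":-0.043,"ay":-0.82,"az":-0.1,"dx":-41,"dy":8,"dz":60,"grip":1}]'
python3 -c "
from plan import *
print(plan([.482,-.224,.055],-12,47)); print(robot.observe()['q'].round(2))
save('side','pics/s1.png')
im=cv2.imread('pics/s1.png'); cv2.imwrite('pics/s1c.png',cv2.resize(im[100:340,220:540],(800,600)))"
```

```text
clock: 6.17
tool_pos: [0.5596, -0.2373, 0.2324]
tool_rot: [0.095, 0.913, -0.04, 0.396]
ft_force: [-0.4, 0.5, -3.0]
finger_gap: 0.596
finger_force: 29.8
a [ 0.003 -0.002  0.001] d [23.6 -3.2 24.3]
[ 0.56056483 -0.24069947  0.19852786]
[-0.58  0.06  1.95  0.68  0.44 -2.47]
```

View pics/s1c.png

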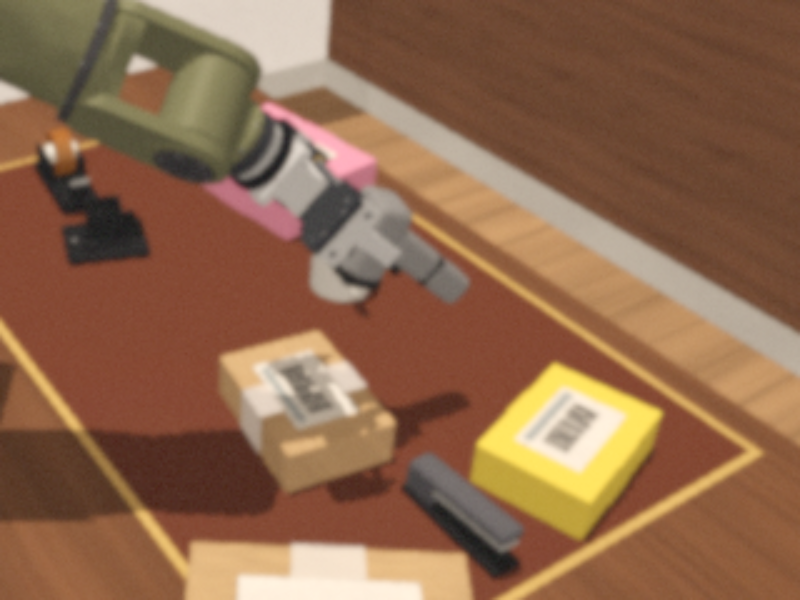

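The side crop shows the scanner held tilted over the parcel, with the head at (345,275), the handle pointing away to (450,285) and nothing touched. Joint 6 is near its limit, so I'll yaw slightly outward (8° off the code's axis) and lower.

```bash
python3 -c "
from plan import *
print(plan([.482,-.224,.055],-16,47))"
```

```text
a [ 0.053 -0.004  0.048] d [25.7 -8.3 25. ]
[ 0.55920855 -0.2461392   0.19852786]
```

```bash
python3 -m handwheel '[{"ax":0.02,"ay":0,"az":0.02,"dx":5,"dy":-2,"dz":5,"grip":1},{"ax":0.04,"ay":0,"az":0.035,"dx":10,"dy":-4,"dz":10,"grip":1},{"ax":0.053,"ay":-0.004,"az":0.048,"dx":16,"dy":-6,"dz":16,"grip":1},{"ax":0.053,"ay":-0.004,"az":0.048,"dx":21,"dy":-8,"dz":21,"grip":1},{"ax":0.053,"ay":-0.004,"az":0.048,"dx":25.7,"dy":-8.3,"dz":25,"grip":1},{"ax":0.053,"ay":-0.004,"az":0.048,"dx":25.7,"dy":-8.3,"dz":25,"grip":1},{"ax":0.053,"ay":-0.004,"az":0.048,"dx":25.7,"dy":-8.3,"dz":25,"grip":1}]'
python3 -c "
from plan import *
print(plan([.482,-.224,.055],-16,47)); print(robot.observe()['q'].round(2))
C=cal('wrist'); save('wrist','pics/w3.png')
for p in ([.482,-.224,.055],): print(proj(C,p))
s=robot.observe(); print(s['tool_pos']); save('side','pics/s2.png')
Rt=R.from_quat(s['tool_rot']).as_matrix(); g=s['tool_pos']-.019*Rt[:,2]; w=np.cos(np.radians(20))*Rt[:,0]+np.sin(np.radians(20))*Rt[:,2]
print('window px side', proj(cal('side'),g+.05*w), 'foot', proj(cal('side'),g-.012*Rt[:,0]+.147*Rt[:,2]),'grip wrist',proj(C,g),'win',proj(C,g+.05*w))
im=cv2.imread('pics/s2.png'); a=cv2.resize(im[170:320,290:490],(400,300),interpolation=cv2.INTER_CUBIC)
cv2.imwrite('pics/s2c.png',np.hstack([a,cv2.resize(cv2.imread('pics/w3.png'),(400,300))]))"
```

```text
clock: 6.8
tool_pos: [0.561, -0.2472, 0.2013]
tool_rot: [0.127, 0.907, -0.056, 0.397]
ft_force: [-0.7, 0.0, -1.1]
finger_gap: 0.598
finger_force: 29.8
a [-0.     0.004  0.001] d [3.4 0.5 0.4]
[ 0.55920855 -0.2461392   0.19852786]
[-0.57  0.11  1.98  0.72  0.32 -2.46]
[322.71680047 -55.53636716]
[ 0.56105134 -0.24729871  0.20152567]
window px side [361.08054422 221.1227929 ] foot [404.88541507 226.59632801] grip wrist [321.2217402  257.42990761] win [321.25074804 162.00469388]
```

View pics/s2c.png

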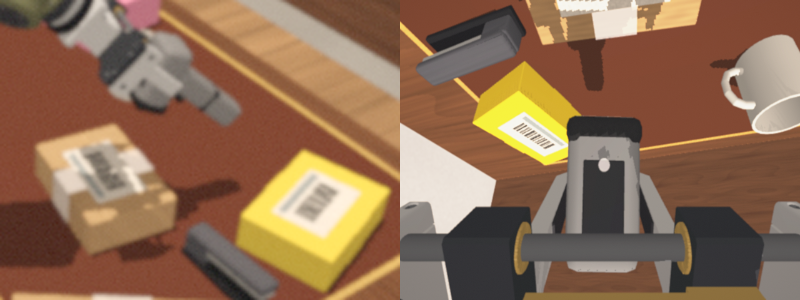

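The scanner has not slipped: in the wrist view its front edge is at about row 156 (158 before), and in the side view the foot is at (404,227) against a predicted (405,227). One cross-check of the code in the side view: the label centre appears near (340,251).

```bash
python3 -m handwheel '[{"ax":0,"ay":0.004,"az":0,"dx":3,"dy":0.5,"dz":0.5,"grip":1},{"ax":0,"ay":0.004,"az":0,"dx":3,"dy":0.5,"dz":0.5,"grip":1},{"ax":0,"ay":0.004,"az":0,"dx":3,"dy":0.5,"dz":0.5,"grip":1},{"ax":0,"ay":0.004,"az":0,"dx":3,"dy":0.5,"dz":0.5,"grip":1},{"ax":0,"ay":0.004,"az":0,"dx":3,"dy":0.5,"dz":0.5,"grip":1},{"ax":0,"ay":0.004,"az":0,"dx":3,"dy":0.5,"dz":0.5,"grip":1}]'
python3 -c "
from plan import *
C=cal('side'); im=cv2.imread('pics/s2.png'); hsv=cv2.cvtColor(im,cv2.COLOR_BGR2HSV)
print('code pred side',proj(C,[.482,-.224,.055]),'px(340,251)->',onz(C,340,251,.055))
plan([.482,-.224,.055],-16,47)
s=robot.observe(); Rt=R.from_quat(s['tool_rot']).as_matrix(); g=s['tool_pos']-.019*Rt[:,2]; w=np.cos(np.radians(20))*Rt[:,0]+np.sin(np.radians(20))*Rt[:,2]
W=g+.05*w; print('window',W,'hit',W+w*(.055-W[2])/w[2],abs(s['qvel']).max(),np.degrees(np.arccos(-w[2])))"
```

```text
clock: 7.4
tool_pos: [0.559, -0.2466, 0.1979]
tool_rot: [0.127, 0.908, -0.056, 0.395]
ft_force: [-0.4, 0.3, -2.0]
finger_gap: 0.595
finger_force: 29.8
code pred side [341.50693474 256.85488123] px(340,251)-> [ 0.49320074 -0.20106221  0.055     ]
a [-0.001  0.001  0.001] d [-0.5  0.5 -0.4]
window [ 0.52691651 -0.23745301  0.1647934 ] hit [ 0.48214919 -0.22475054  0.055     ] 0.0027352412367502715 22.969053859405342
```

```bash
python3 -c "
from plan import *
y=np.radians(-8); ux=np.array([np.cos(y),np.sin(y),0]); uy=np.array([-np.sin(y),np.cos(y),0]); c=np.array([.482,-.224,.055]); o=[]
for n,(a,b) in (('side',(290,210)),('top',(316,171))):
    C=cal(n); im=cv2.imread(f'pics/{n}0.png')[b:b+100,a:a+100]; im=cv2.resize(im,(400,400),interpolation=cv2.INTER_CUBIC)
    for hx,hy in((.065,.09),(.0375,.0575)):
        p=np.array([(proj(C,c+i*hx*ux+j*hy*uy)-[a,b]+.5)*4 for i,j in((1,1),(1,-1),(-1,-1),(-1,1))]).astype(int); cv2.polylines(im,[p],True,(255,0,255),1)
    o.append(im)
cv2.imwrite('pics/ov.png',np.hstack(o))"
```

```text
(no output)
```

View pics/ov.png

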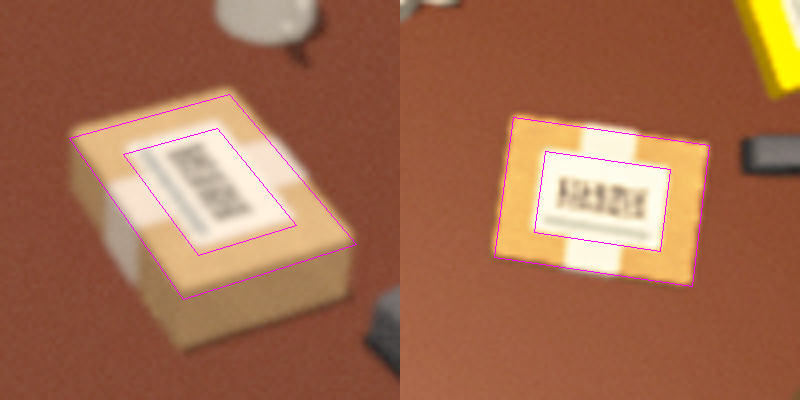

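The overlay shows the predicted parcel and label outlines matching both views to about 1–2 px, roughly 5 mm, which is well inside the 20 mm tolerance. The arm is still, the line of sight is 23° off vertical and the window is about 12 cm away. Handing in.

```bash
python3 -c "
from rig import robot
print(robot.close_job())"
```

```text
the job is handed in; nothing more can be done
None
```

I handed the job in with the scanner held still over the small cardboard parcel's bar code, its window about 12 cm away, 23° off straight down, aimed within about 5 mm of the code's middle and about 8° off its length; the judge returned no verdict.

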